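# Swing in the tint plate and set the polariscope ring

## Task

Get the bench polariscope ready to inspect the dish on its window, only pushing gently with the fingertips: first push the blue knob round until the amber tint plate has swung in over the dish and its arm meets its stop. Then push the post of the red lever round its arc until the white line on the lever lines up with the white line of the green rider on the scale. Pick nothing up, leave the dish lying on the window and everything else where it is, and take the hand clear.

Things in the scene. Friction and masses are not known exactly. Their poses are not given: they have to be found in the camera images.
- polariscope: Fixed round grey housing, 196 mm across at its head, 170 mm high, on a white lamp house; white window (80 mm, top at 175 mm). Origin: centre of its underside, on the ring's vertical axis. A black 5-degree scale runs on its rim from its +x axis (far side) clockwise from above to its -y axis. The tint arm's pivot pillar stands on its +y side. Yaw varies by 0.3 rad either way.
- ring (a joint): Black ring, 140 mm across, turning about the housing's axis, with a red lever: a radial bar 6 mm wide, white line along it, 180 to 185 mm high, passing over the rider. Value: rad the lever stands clockwise (from above) of the housing's +x axis, 0 to 1.5; stays where left; dry friction about 2 N at the post.
- lever_post (a point): Centre of the top of the upright red post at the lever's outer end: 13 mm diameter, 100 mm from the ring's axis, from the bar at 185 mm to its top at 227 mm above the worktop. Above the rim, free all round; push the lever here. The grey water bath beyond it to the right is 241 mm high; keep the gripper body above that.
- lever_line (a point): Point on the white line of the red lever, on top of the bar, 92 mm from the ring's axis, 185 mm above the worktop; straight above rider_mark when the lines are lined up.
- rider: Green clip fixed on the scale (cannot be moved), 16 mm wide along the rim, top 175 mm high, with a radial white line. Origin on the ring's vertical axis at the worktop (not at the clip); its +x axis points level along the white line, 0.5 to 1.25 rad clockwise from the housing's +x axis, always clockwise of the lever's start.
- rider_mark (a point): The white line on the top of the green rider: a point on it 92 mm from the ring's axis, 175 mm above the worktop.
- tint_arm (a joint): Aluminium arm with an amber plate in a black rim (84 mm across, 205 to 213 mm above the worktop), swinging level about the pivot, clockwise from above as the value grows. In rad: 0 fully out (plate off the far left of the housing), 1.25 at its hard stop (plate over the window). Stays where left; dry friction about 2 N at the knob.
- tint_knob (a point): Centre of the top of the upright blue knob on the tint arm: 14 mm diameter, 60 mm from the pivot axis, from the arm's top at 213 mm to 250 mm above the worktop. Pushed clockwise round the pivot, seen from above.
- tint_pivot (a point): Pivot axis of the tint arm, at the arm's top, 213 mm above the worktop; fixed on the housing 115 mm along its +y axis from the ring's axis.
- dish: Flat lidded petri dish with cream contents, 58 mm across, 15 mm high, loose on the window, so its top is 190 mm above the worktop and the tint plate passes over it. Origin: centre of its underside.
- vial_blue: Small blue vial with blue cap, 22 mm across, 48 mm high, loose on the worktop to the right of the instrument. Origin: centre of its underside.
- vial_red: Small yellow vial with red cap, 22 mm across, 48 mm high, loose to the right. Origin: centre of its underside.
- beaker: Small glass beaker, about 44 mm across, 55 mm high, loose to the right. Origin: centre of its underside.
- stopper_0: Brown rubber stopper, 32 mm across, 25 mm high, loose to the right. Origin: centre of its underside.

How it is judged:
On the way, in this order (a step that is already met when the one before it is completed fails the run):
1. the tint plate is swung in to its stop (value of joint tint_arm above 1.2 rad), for 0.2 s.
2. the lever is pushed round to the rider's line (horizontal distance between lever_line and rider_mark below 0.004 m and velocity of joint ring between -0.03 and 0.03 rad/s), for 0.2 s.
At the end, for the whole second after the job is handed in: The tint arm is within 0.05 rad of its stop, the lever's line is within 4 mm (half a scale division) of the rider's line, measured 92 mm from the axis, nothing turns any more, and the dish lies flat on the window within 12 mm of where it was (all of step 2 and value of joint tint_arm above 1.2 rad and velocity of joint tint_arm between -0.03 and 0.03 rad/s and distance of dish from where it was at the start of the episode below 0.012 m and angle between dish's own z axis and vertical below 0.1 rad and linear speed of dish below 0.02 m/s); the robot touches nothing.
It fails at once if the dish is lifted, tipped or pushed along by 12 mm (distance of dish from where it was at the start of the episode above 0.012 m or angle between dish's own z axis and vertical above 0.2 rad).
It fails at once if a vial, the beaker or the stopper is moved by 15 mm, lifted or knocked over (distance of any of vial_blue, vial_red, beaker, stopper_0 from where it was at the start of the episode above 0.015 m).
It fails at once if the fingers push harder than 40 N on the instrument (contact force between the fingers and polariscope above 40 N).
It also fails if it takes over 58 s, if anything falls off the work surface, if the arm or the gripper's body presses on something with over 40 N, if the wrist force passes 120 N, or if a joint passes its speed limit or range.

## Robot

A 7-joint arm with a two-finger parallel gripper is mounted at the origin on a cart in front of the work surface, level with it; the furniture and walls round the work are solid. World frame = base frame: x ahead of the robot, y to its left, z up, the work surface at z = 0. Lengths are in m, angles in rad, forces in N, time in s.
With the tool pointing down it reaches from about 0.425 to 0.925 m from the base axis. Payload 6.8 kg.
Tool frame: the origin (TCP) lies at the very end of the fingers, on their centre line; the grasp point (between the pads) lies 19 mm behind it; z points along the fingers, y is the line along which they close (so a half turn about z gives the same grasp; the last joint's range is limited). The gripper opens to 85 mm and grips with 20 to 120 N. Pads are 22 mm wide; open, the fingers measure 114 mm over their backs; the gripper's body (76 mm by 85 mm) begins 54 mm behind the grasp point. The pads swing forward as they close: fully open they stand 13 mm farther back than shut.
Start: joints at [1.24, 0.477, 0.022, 1.555, -0.011, 1.109, -0.083], TCP at [0.149, -0.658, 0.231] pointing down, gripper open.
Joint ranges: [-2.96, 2.96], [-0.34, 2.1], [-1.41, 1.46], [0.24, 2.44], [-1.37, 4.51], [0.17, 1.92], [-2.96, 2.96]. Speed limits (rad/s): [2.39, 2.39, 3.14, 3.14, 3.14, 3.14, 3.14].

## Interface

Orientations are given as a unit quaternion [w, x, y, z].
In Python, from station import bot gives the robot as it stands.
- The arm moves only by the tool inch_along, called as name(argument=value, ...), one argument or row to a line, values as JSON. Schema: {"type":"object","properties":{"ticks":{"type":"array","items":{"type":"number"},"minItems":5,"maxItems":100},"force":{"type":"number"},"only":{"type":"string"},"quiet":{"type":"boolean"},"lines":{"type":"string"}},"required":["ticks"],"additionalProperties":false}. ticks is one flat list of numbers that holds 1 to 20 rows one after another, with no inner brackets; each row has 5 numbers: dx, dy, dz in m, then a turn about the tool's z in rad, then the opening from 0.0 (shut) to 1.0 (fully open); each row shifts and turns the commanded pose from where the row before left it, along the tool's axes as they then stand; what a row does not reach is not made up. A row lasts 1/10 s, in which the tool goes at most 0.05 m and 0.15 rad, less where a joint would pass 70% of its speed; a pose out of reach is approached as far as the arm can. The fingers move at their own pace and stop on an object; force is the grip in N (left out, the last holds). Time passes only in rows, so rows that do not move let the fingers close. The tool returns the time, the measured TCP pose, the force, the opening and the grip force at its end. only (a regular expression) keeps the lines of the reply that match it, lines (a string "A,B") keeps lines A to B, and quiet returns only ok. Input that does not fit is refused with a message, and nothing moves.
- bot.get_obs(): the state, without advancing time (a new reading comes with each control period).
- bot.read_camera(name): name is "side" or "top"; returns the picture (400x640x3 uint8, blue, green, red); there is no depth.
- bot.camera_info(name): a dict with "vertical_fov" (degrees; the focal length in pixels is half the picture's height over the tangent of half this angle, whatever the lens; pixels are square), "cx", "cy" (the principal point, pixels), "view" (4x4, takes a point from world to camera coordinates). Camera axes: x right, y up, looking along -z (the intrinsics and any distortion apply to the point x, -y, -z); pixel columns grow to the right and rows downward; lengths in m; the calibration is good to about 2 mm. A picture is of the moment at which its call begins. camera_info takes no time and is no camera call.
- bot.hand_in(): hands the job in; it is judged then, once.
The state is a dict: "t": time; "q": joint angles; "joint_vel": joint speeds; "joint_torque": joint torques, N m; "eef_pos": TCP position; "tool_rot": TCP orientation; "contact_force": force on the tool from outside, world axes, zero at the start; "torque": the same for the moment, N m; "gripper_width": opening from 0.0 (shut) to 1.0 (fully open); "grasp_force": force on a finger pad.
Only numpy, scipy, OpenCV 4.12 (cv2) and the standard library are available. Lean on these libraries where they do the work, as an engineer would, in place of code of your own. Each camera call takes 0.05 s, during which the arm holds its last target. There are 200 camera calls.

## Working session

There is one attempt and no reset: what is moved stays moved. The work goes in short steps, Python scripts to look and compute and a tool call to move; the robot and the scene stay as the last step left them, time stands still between calls to the robot, and variables do not carry over. Pictures are saved under pics/ and viewed, at most 10 in all, crops included, and the job is handed in when it is done.

```bash
ls; mkdir -p pics
```

Run:
```python
from station import bot
import cv2,numpy as np
for n in("side","top"):
    cv2.imwrite(f"pics/{n}0.png",bot.read_camera(n)); i=bot.camera_info(n);print(n,{k:(np.round(v,4).tolist() if k=="view" else v) for k,v in i.items()})
o=bot.get_obs();print(o["t"],o["eef_pos"],o["tool_rot"],o["gripper_width"])
```

```text
pics
station.py
side {'vertical_fov': 49.01266869582191, 'cx': 316.5533960902368, 'cy': 203.79578179643408, 'view': [[0.9533, -0.3016, -0.0154, -0.5665], [0.2164, 0.6466, 0.7315, -0.1423], [-0.2107, -0.7007, 0.6817, -1.1102], [0.0, 0.0, 0.0, 1.0]]}
top {'vertical_fov': 50.42492864423435, 'cx': 321.00368946798875, 'cy': 204.49945730192968, 'view': [[-0.0139, -0.9995, -0.0275, -0.1441], [0.9907, -0.0175, 0.1347, -0.5632], [-0.1351, -0.0253, 0.9905, -1.1464], [0.0, 0.0, 0.0, 1.0]]}
0.1 [ 0.14902874 -0.65779561  0.23041902] [-8.14947465e-04  9.93800826e-01  1.11172093e-01 -1.42034399e-04] 0.9991036564908167
```

View pics/side0.png

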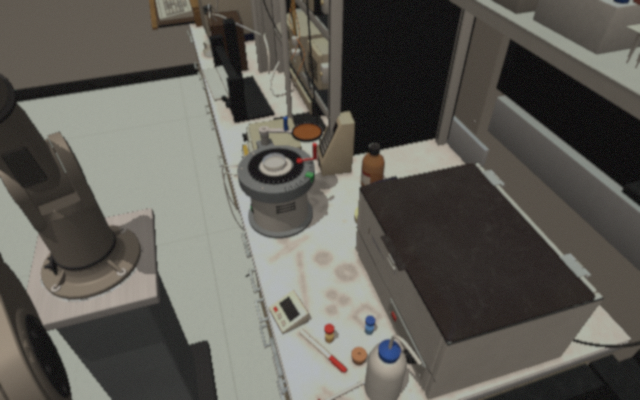

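View pics/top0.png

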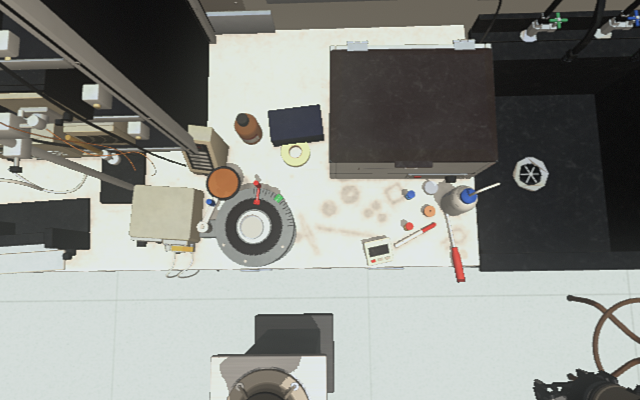

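The side view shows the instrument at about (276,175). In the top view the ring centre is near (254,227), red post (257,185), green rider (278,199), blue knob (210,202), pivot (203,227) and tint plate (223,182). Next I measure these precisely.

Create h.py:
```python
from station import bot
import cv2,numpy as np
def cam(n):
    i=bot.camera_info(n);V=np.array(i["view"]);f=200/np.tan(np.radians(i["vertical_fov"]/2));return V,f,i["cx"],i["cy"]
def ray(n,p):
    V,f,cx,cy=cam(n);d=np.array([(p[0]-cx)/f,-(p[1]-cy)/f,-1]);R=V[:3,:3];return -R.T@V[:3,3],R.T@d
def plane(n,p,z):
    c,d=ray(n,p);return (c+d*(z-c[2])/d[2])
def proj(n,X):
    V,f,cx,cy=cam(n);c=V[:3,:3]@np.array(X)+V[:3,3];return np.array([cx+f*c[0]/-c[2],cy-f*c[1]/-c[2]])
def tri(a,b):
    (c1,d1),(c2,d2)=ray("side",a),ray("top",b)
    s=np.linalg.lstsq(np.c_[d1,-d2],c2-c1,rcond=None)[0];p,q=c1+s[0]*d1,c2+s[1]*d2
    return (p+q)/2,np.linalg.norm(p-q)
def blobs(img,lo,hi,roi,amin=4):
    x0,y0,x1,y1=roi;h=cv2.cvtColor(img,cv2.COLOR_BGR2HSV)[y0:y1,x0:x1]
    m=cv2.inRange(h,lo,hi);n,l,s,c=cv2.connectedComponentsWithStats(m)
    return [(np.round(c[k]+[x0,y0],1).tolist(),(s[k]+[x0,y0,0,0,0]).tolist()) for k in range(1,n) if s[k,4]>=amin]
```

Run:
```python
from h import *
I={n:cv2.imread(f"pics/{n}0.png") for n in("side","top")}
R={"side":(225,105,335,240),"top":(190,155,305,275)}
for n in I:
    x0,y0,x1,y1=R[n]
    cv2.imwrite(f"pics/{n}0c.png",cv2.resize(I[n][y0:y1,x0:x1],None,fx=5 if n=="top" else 4.4,fy=5 if n=="top" else 4.4,interpolation=cv2.INTER_CUBIC))
    for nm,lo,hi in(("red",(0,170,90),(4,255,255)),("red2",(175,150,90),(180,255,255)),("green",(45,100,60),(80,255,255)),("blue",(105,120,60),(125,255,255)),("amber",(5,120,60),(18,255,255))):
        print(n,nm,blobs(I[n],lo,hi,R[n]))
```

```text
side red [([314.2, 148.2], [314, 145, 2, 9, 12]), ([298.7, 160.1], [297, 158, 5, 5, 21])]
side red2 []
side green [([309.7, 175.3], [306, 173, 8, 7, 30])]
side blue [([285.2, 122.5], [284, 117, 3, 12, 20])]
side amber [([306.7, 131.4], [293, 123, 28, 17, 367]), ([316.0, 149.5], [316, 147, 1, 6, 6])]
top red [([255.4, 182.3], [254, 181, 4, 4, 10]), ([255.4, 201.7], [255, 200, 2, 4, 7]), ([258.0, 201.5], [258, 200, 1, 4, 4])]
top red2 []
top green [([278.2, 197.9], [274, 194, 9, 9, 38])]
top blue [([208.9, 201.2], [207, 199, 5, 5, 21])]
top amber [([222.6, 182.6], [208, 168, 30, 30, 699])]
```

View pics/top0c.png

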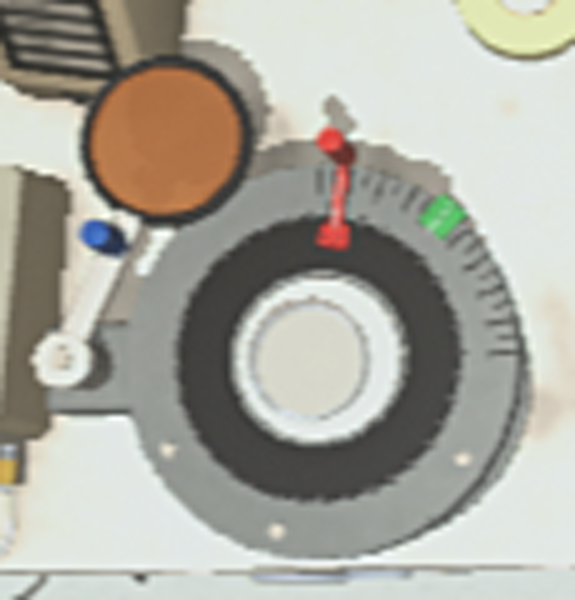

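View pics/side0c.png

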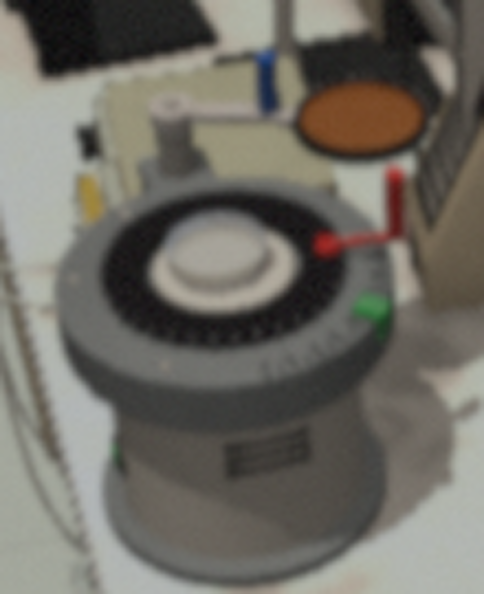

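The crops show (original pixels, top / side):
- post top (255.7,182.2) / (314.8,144.0)
- knob top (208.3,201.5) / (285.3,117.8)
- pivot (202.6,226.6) / (264,127.8)
- rider (278,197.9) / (309.5,174)
- plate centre (222.6,182.6) / (306.7,131.4)

The lever starts counter-clockwise of the rider.

Create m.py:
```python
from h import *
def ringc(img,n,z=.178):
    h=cv2.cvtColor(img,cv2.COLOR_BGR2GRAY)
    return h
P={"post":((255.7,182.2),(314.6,144),.227),"knob":((208.3,201.5),(285.3,118),.25),"pivot":((202.6,226.6),(264,127.8),.213),"rider":((278,197.9),(309.5,174),.175),"plate":((222.6,182.6),(306.7,131.4),.213)}
G={}
for k,(t,s,z) in P.items():
    X,e=tri(s,t);G[k]=plane("top",t,z)
    print(k,"tri",np.round(X,4),"gap",round(e,4),"top-plane",np.round(G[k][:2],4),"side-plane",np.round(plane("side",s,z)[:2],4))
I=cv2.imread("pics/top0.png");g=cv2.cvtColor(I,cv2.COLOR_BGR2HSV)
m=cv2.inRange(g[:,:,2],0,95);m[:, :190]=0;m[:,305:]=0;m[:195]=0;m[260:]=0
c=max(cv2.findContours(m,cv2.RETR_EXTERNAL,cv2.CHAIN_APPROX_NONE)[0],key=cv2.contourArea)
el=cv2.fitEllipse(cv2.convexHull(c));print("ring ellipse",el)
C=plane("top",el[0],.178);f=cam("top")[1];print("C",C[:2])
for k in G:
    d=(G[k]-C)[:2];print(k,"r",round(np.hypot(*d),4),"az",round(np.arctan2(d[1],d[0]),4))
d=(G["plate"]-G["pivot"])[:2];print("piv-plate",np.hypot(*d),np.arctan2(d[1],d[0]))
d=(G["knob"]-G["pivot"])[:2];print("piv-knob",np.hypot(*d),np.arctan2(d[1],d[0]))
```

```bash
python3 m.py
```

```text
post tri [ 0.5913 -0.0041  0.2242] gap 0.0004 top-plane [ 0.5906 -0.0046] side-plane [ 0.5904 -0.0079]
knob tri [0.5449 0.1015 0.2452] gap 0.002 top-plane [0.5432 0.1002] side-plane [0.5443 0.0939]
pivot tri [0.4902 0.123  0.2138] gap 0.0027 top-plane [0.489  0.1234] side-plane [0.4917 0.1241]
rider tri [ 0.5617 -0.0505  0.1726] gap 0.0023 top-plane [ 0.5602 -0.0507] side-plane [ 0.5621 -0.0534]
plate tri [0.5952 0.0789 0.2079] gap 0.0006 top-plane [0.5939 0.0776] side-plane [0.5934 0.0715]
ring ellipse ((253.1569366455078, 226.41696166992188), (55.9477653503418, 57.05305862426758), 24.83451271057129)
C [0.49047516 0.0097873 ]
post r 0.1012 az -0.1427
knob r 0.1046 az 1.0425
pivot r 0.1136 az 1.5842
rider r 0.0923 az -0.714
plate r 0.1236 az 0.5805
piv-plate 0.11445530305591052 -0.4113753778344196
piv-knob 0.05901663367364066 -0.4039504519825859
```

Run:
```python
from h import *
for z in(.08,.12,.16,.2,.24):
    print(z,[(p,np.round(plane("top",p,z)[:2],3).tolist(),np.round(proj("side",plane("top",p,z)),0).tolist()) for p in((133,187),(197,187),(197,240))])
```

Create go.py:
```python
import sys
from h import *
# go.py X Y Z : displacement to target in tool axes
o=bot.get_obs();w,x,y,z=o["tool_rot"]
from scipy.spatial.transform import Rotation as R
r=R.from_quat([x,y,z,w]);m=r.as_matrix();a=np.array(eval("["+",".join(sys.argv[1:4])+"]"))
print("t",round(o["t"],2),"pos",np.round(o["eef_pos"],4),"x-az",round(np.arctan2(m[1,0],m[0,0]),3),"F",np.round(o["contact_force"],1),"tool delta",np.round(m.T@(a-o["eef_pos"]),4))
```

```bash
python3 go.py .45 -.35 .34;  python3 go.py .56 .14 .34
```

```text
0.08 [((133, 187), [0.612, 0.358], [288.0, 118.0]), ((197, 187), [0.609, 0.182], [302.0, 148.0]), ((197, 240), [0.465, 0.179], [255.0, 158.0])]
0.12 [((133, 187), [0.605, 0.339], [287.0, 111.0]), ((197, 187), [0.601, 0.169], [301.0, 140.0]), ((197, 240), [0.463, 0.166], [254.0, 150.0])]
0.16 [((133, 187), [0.597, 0.32], [285.0, 103.0]), ((197, 187), [0.594, 0.156], [299.0, 131.0]), ((197, 240), [0.461, 0.153], [252.0, 141.0])]
0.2 [((133, 187), [0.59, 0.301], [284.0, 94.0]), ((197, 187), [0.587, 0.143], [297.0, 122.0]), ((197, 240), [0.458, 0.14], [251.0, 131.0])]
0.24 [((133, 187), [0.582, 0.282], [282.0, 86.0]), ((197, 187), [0.579, 0.13], [295.0, 112.0]), ((197, 240), [0.456, 0.127], [249.0, 121.0])]
t 0.1 pos [ 0.149  -0.6578  0.2304] x-az 0.223 F [ 0.6 -0.9  0. ] tool delta [ 0.3615 -0.2339 -0.1092]
t 0.1 pos [ 0.149  -0.6578  0.2304] x-az 0.223 F [ 0.6 -0.9  0. ] tool delta [ 0.5771 -0.6874 -0.1085]
```

inch_along(
  ticks=[0, 0, -0.035, 0, 0, 0, 0, -0.035, 0, 0, 0, 0, -0.035, 0, 0, 0.04, -0.025, 0, 0, 0, 0.04, -0.025, 0, 0, 0, 0.04, -0.025, 0, 0, 0, 0.04, -0.025, 0, 0, 0, 0.04, -0.025, 0, 0, 0, 0.04, -0.025, 0, 0, 0, 0.04, -0.025, 0, 0, 0, 0.04, -0.025, 0, 0, 0, 0.04, -0.025, 0, 0, 0, 0, 0, 0, 0, 0],
)

```text
t: 1.4
eef_pos: [0.456, -0.3521, 0.336]
tool_rot: [-0.002, 0.993, 0.117, 0.001]
contact_force: [-0.7, -0.1, 0.2]
gripper_width: -0.001
grasp_force: 0.0
```

```bash
python3 go.py .56 .145 .34
```

```text
t 1.4 pos [ 0.456  -0.3521  0.336 ] x-az 0.235 F [-0.7 -0.1  0.2] tool delta [ 0.2168 -0.4593 -0.002 ]
```

The box is only about 0.08 m high, so the path is clear at z 0.22.

inch_along(
  ticks=[0.02, -0.042, 0, 0, 0, 0.02, -0.042, 0, 0, 0, 0.02, -0.042, 0, 0, 0, 0.02, -0.042, 0, 0, 0, 0.02, -0.042, 0, 0, 0, 0.02, -0.042, 0, 0, 0, 0.02, -0.042, 0, 0, 0, 0.02, -0.042, 0, 0, 0, 0.02, -0.042, 0, 0, 0, 0.02, -0.042, 0, 0, 0, 0.017, -0.039, 0, 0, 0, 0, 0, 0, -0.12, 0, 0, 0, 0, -0.12, 0, 0, 0, 0, -0.12, 0, 0, 0, 0, -0.12, 0, 0, 0, 0, -0.12, 0, 0, 0, 0, -0.12, 0, 0, 0, 0, -0.12, 0, 0, 0, 0, -0.1, 0, 0, 0, 0, 0, 0],
)

```text
t: 3.4
eef_pos: [0.5606, 0.1358, 0.3358]
tool_rot: [-0.0, 0.836, 0.549, -0.0]
contact_force: [0.1, -0.2, -0.0]
gripper_width: -0.0
grasp_force: 0.0
```

```bash
python3 go.py .56 .141 .224
```

```text
t 3.4 pos [0.5606 0.1358 0.3358] x-az 1.163 F [ 0.1 -0.2 -0. ] tool delta [ 0.0046 -0.0025  0.1118]
```

inch_along(
  ticks=[0.005, 0, 0.03, 0, 0, 0, 0, 0.03, 0, 0, 0, 0, 0.03, 0, 0, 0, 0, 0.022, 0, 0, 0, 0, 0, 0, 0, -0.01, 0, 0, 0, 0, -0.006, 0, 0, 0, 0, -0.003, 0, 0, 0, 0, -0.003, 0, 0, 0, 0, -0.003, 0, 0, 0, 0, 0, 0, 0, 0, 0],
)

```text
t: 4.5
eef_pos: [0.5529, 0.1174, 0.2246]
tool_rot: [0.0, 0.836, 0.549, 0.0]
contact_force: [-0.0, -0.5, 0.0]
gripper_width: -0.001
grasp_force: 0.0
```

Run:
```python
from h import *
I=bot.read_camera("top");cv2.imwrite("pics/a.png",cv2.resize(I[150:280,160:310],None,fx=4,fy=4,interpolation=cv2.INTER_CUBIC))
print(blobs(I,(105,120,60),(125,255,255),(190,155,305,275)),blobs(I,(5,120,60),(18,255,255),(190,155,305,275),50))
```

```bash
python3 go.py .56 .141 .224
```

```text
[([208.4, 201.1], [206, 199, 6, 5, 25])] [([222.6, 182.6], [208, 168, 30, 30, 704])]
t 4.55 pos [0.5529 0.1177 0.2245] x-az 1.162 F [ 0.1 -0.3  0.8] tool delta [ 0.0242 -0.0027  0.0005]
```

View pics/a.png

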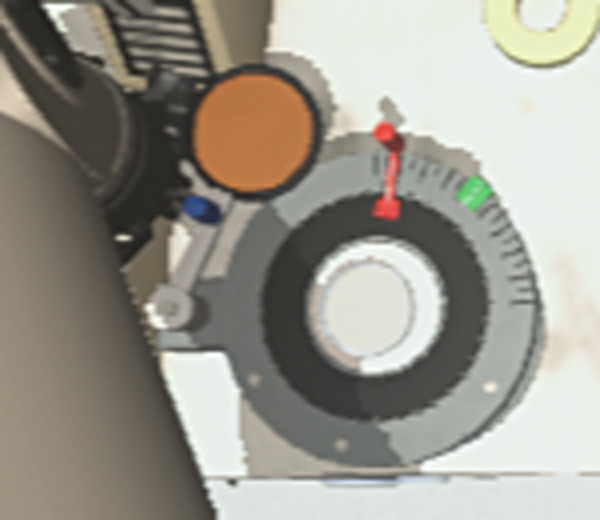

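The picture shows the hand just left of the knob (crop 202,208). The plate has not moved and the lever is untouched. Now I push round the arc.

inch_along(
  ticks=[-0.003, 0.001, 0, 0.05, 0, -0.003, 0.001, 0, 0.05, 0, -0.003, 0.001, 0, 0.05, 0, -0.003, 0.001, 0, 0.05, 0, -0.003, 0.001, 0, 0.05, 0, -0.003, 0.001, 0, 0.05, 0, -0.003, 0.001, 0, 0.05, 0, -0.003, 0.001, 0, 0.05, 0, -0.003, 0.001, 0, 0.05, 0, -0.003, 0.001, 0, 0.05, 0, 0, 0, 0, 0, 0],
)

```text
t: 5.65
eef_pos: [0.5433, 0.0886, 0.2245]
tool_rot: [-0.0, 0.946, 0.325, 0.0]
contact_force: [0.1, 0.7, 0.3]
gripper_width: 0.004
grasp_force: 0.3
```

Create s.py:
```python
from h import *
piv=np.array([.4895,.1232]);C=np.array([.4905,.0098])
for n in("top","side"):
    I=bot.read_camera(n);roi=(190,155,305,275) if n=="top" else (225,105,335,240)
    for k,lo,hi,z in(("plate",(5,110,50),(18,255,255),.213),("knob",(105,110,50),(125,255,255),.235),("red",(0,150,80),(4,255,255),.2)):
        for c,s in blobs(I,lo,hi,roi,6):
            p=plane(n,c,z)[:2];print(n,k,c,s[2:],"xy",np.round(p,3), "az piv" if k!="red" else "az C",np.round(np.arctan2(*(p-(piv if k!="red" else C))[::-1]),3))
```

```bash
python3 s.py; python3 go.py .56 .141 .224
```

```text
top plate [239.7, 195.4] [30, 30, 701] xy [0.562 0.036] az piv -0.877
top knob [217.8, 208.0] [6, 5, 25] xy [0.53  0.082] az piv -0.797
top red [255.6, 182.8] [6, 5, 20] xy [0.594 0.001] az C -0.089
top red [257.6, 201.6] [4, 7, 20] xy [ 0.548 -0.005] az C -0.245
side plate [299.4, 142.3] [30, 19, 421] xy [0.562 0.031] az piv -0.907
side knob [281.7, 128.1] [3, 13, 28] xy [0.529 0.074] az piv -0.893
side red [314.3, 149.7] [3, 17, 38] xy [0.593 0.006] az C -0.041
side red [299.3, 160.1] [9, 5, 31] xy [ 0.546 -0.024] az C -0.545
t 5.75 pos [0.5434 0.0885 0.2244] x-az 0.664 F [0.5 0.8 1.5] tool delta [ 0.0454 -0.0311  0.0004]
```

inch_along(
  ticks=[-0.003, 0.001, 0, 0.05, 0, -0.003, 0.001, 0, 0.05, 0, -0.003, 0.001, 0, 0.05, 0, -0.003, 0.001, 0, 0.05, 0, -0.003, 0.001, 0, 0.05, 0, -0.003, 0.001, 0, 0.05, 0, -0.003, 0.001, 0, 0.05, 0, -0.003, 0.001, 0, 0.05, 0, -0.003, 0.001, 0, 0.05, 0, -0.003, 0.001, 0, 0.05, 0, -0.003, 0.001, 0, 0.05, 0, 0, 0, 0, 0, 0],
)

```text
t: 6.95
eef_pos: [0.5178, 0.0652, 0.2245]
tool_rot: [0.0, 0.998, 0.057, 0.0]
contact_force: [1.0, 0.3, -0.1]
gripper_width: -0.001
grasp_force: 0.2
```

```bash
python3 s.py; python3 go.py .51 .063 .224
```

```text
top plate [250.4, 218.4] [31, 30, 684] xy [0.507 0.01 ] az piv -1.421
top knob [223.9, 220.5] [6, 6, 21] xy [0.5   0.067] az piv -1.379
top red [255.9, 182.8] [5, 5, 18] xy [ 0.594 -0.   ] az C -0.096
top red [257.2, 200.5] [6, 4, 10] xy [ 0.551 -0.004] az C -0.219
side plate [280.9, 152.1] [31, 18, 440] xy [0.508 0.005] az piv -1.418
side knob [271.5, 133.1] [4, 11, 33] xy [0.499 0.061] az piv -1.42
side red [314.5, 150.7] [2, 14, 27] xy [0.592 0.001] az C -0.083
side red [299.5, 160.5] [6, 4, 18] xy [ 0.546 -0.025] az C -0.567
t 7.05 pos [0.5178 0.0651 0.2243] x-az 0.115 F [0.2 0.  0.7] tool delta [-0.008   0.0012  0.0003]
```

Remaining about 0.14 rad; slow it down and watch the force.

inch_along(
  ticks=[-0.0018, 0.0005, 0, 0.03, 0, -0.0018, 0.0005, 0, 0.03, 0, -0.0018, 0.0005, 0, 0.03, 0, -0.001, 0, 0, 0.01, 0, -0.001, 0, 0, 0, 0, 0, 0, 0, 0, 0],
)

```text
t: 7.65
eef_pos: [0.5103, 0.0628, 0.2243]
tool_rot: [0.0, 1.0, 0.006, -0.0]
contact_force: [1.2, -0.6, 0.3]
gripper_width: -0.001
grasp_force: 0.7
```

inch_along(
  ticks=[-0.001, 0, 0, 0, 0, 0, 0, 0, 0, 0],
)

```text
t: 7.85
eef_pos: [0.5094, 0.0631, 0.2243]
tool_rot: [0.0, 1.0, 0.006, -0.0]
contact_force: [2.3, -0.9, -0.8]
gripper_width: 0.001
grasp_force: 0.7
```

inch_along(
  ticks=[-0.001, 0, 0, 0, 0, 0, 0, 0, 0, 0],
)

```text
t: 8.05
eef_pos: [0.5088, 0.0631, 0.2243]
tool_rot: [-0.0, 1.0, 0.006, 0.0]
contact_force: [3.0, -1.3, -1.4]
gripper_width: -0.002
grasp_force: 1.6
```

```bash
python3 s.py |grep -v red
```

```text
top plate [250.9, 225.7] [31, 31, 699] xy [0.489 0.009] az piv -1.573
top knob [224.2, 224.6] [5, 4, 16] xy [0.491 0.066] az piv -1.547
side plate [274.2, 153.6] [31, 19, 450] xy [0.491 0.005] az piv -1.562
side plate [316.0, 150.0] [1, 7, 7] xy [ 0.592 -0.014] az piv -0.931
side knob [268.1, 134.1] [5, 12, 36] xy [0.49  0.059] az piv -1.564
```

inch_along(
  ticks=[-0.0015, 0, 0, 0, 0, 0, 0, 0, 0, 0],
)

```text
t: 8.35
eef_pos: [0.5087, 0.0631, 0.2244]
tool_rot: [-0.0, 1.0, 0.006, 0.002]
contact_force: [9.0, -0.8, -6.0]
gripper_width: -0.0
grasp_force: 4.3
```

inch_along(
  ticks=[-0.0015, 0, 0, 0, 0, 0, 0, 0, 0, 0],
)

```text
t: 8.55
eef_pos: [0.5086, 0.063, 0.2246]
tool_rot: [-0.001, 1.0, 0.006, 0.003]
contact_force: [13.4, -1.0, -10.4]
gripper_width: -0.001
grasp_force: 6.9
```

```bash
python3 s.py |grep -v red
```

```text
top plate [250.9, 225.7] [31, 31, 694] xy [0.489 0.009] az piv -1.573
top knob [224.6, 224.9] [5, 4, 14] xy [0.49  0.065] az piv -1.56
side plate [274.1, 153.7] [31, 19, 453] xy [0.49  0.004] az piv -1.564
side plate [316.0, 149.5] [1, 6, 6] xy [ 0.592 -0.012] az piv -0.921
side knob [268.0, 133.9] [5, 12, 37] xy [0.49 0.06] az piv -1.565
```

The arm is firmly at its stop: the force rises with no motion and the plate is centred on the ring axis. I back off, lift, and turn for the lever.

inch_along(
  ticks=[0.01, 0, 0, 0, 0, 0.02, 0, 0, 0, 0, 0.02, 0, 0, 0, 0, 0, 0, -0.04, 0, 0, 0, 0, -0.04, 0, 0, 0, 0, 0, 0, 0],
)

```text
t: 9.25
eef_pos: [0.5578, 0.0653, 0.3097]
tool_rot: [-0.001, 1.0, 0.007, 0.004]
contact_force: [1.9, 1.0, -0.6]
gripper_width: 0.002
grasp_force: 0.0
```

inch_along(
  ticks=[0, 0, 0, -0.14, 0, 0, 0, 0, -0.14, 0, 0, 0, 0, -0.14, 0, 0, 0, 0, -0.14, 0, 0, 0, 0, -0.14, 0, 0, 0, 0, -0.14, 0, 0, 0, 0, -0.14, 0, 0, 0, 0, -0.14, 0, 0, 0, 0, -0.14, 0, 0, 0, 0, -0.14, 0, 0, 0, 0, 0, 0],
)

```text
t: 10.35
eef_pos: [0.5547, 0.064, 0.3036]
tool_rot: [-0.001, 0.76, 0.65, -0.001]
contact_force: [0.1, 0.3, 0.6]
gripper_width: -0.003
grasp_force: 0.0
```

```bash
python3 go.py .595 .045 .204
```

Run:
```python
from h import *
for n,r in(("top",(190,155,305,275)),("side",(225,105,335,240))):
    I=bot.read_camera(n);cv2.imwrite(f"pics/b{n}.png",I)
    print(n,"green",blobs(I,(45,90,50),(80,255,255),r),"red",blobs(I,(0,140,70),(5,255,255),r))
t,s=[cv2.imread(f"pics/b{n}.png") for n in("top","side")]
f=lambda I:cv2.resize(I,(400,400),interpolation=cv2.INTER_CUBIC)
cv2.imwrite("pics/b.png",np.hstack([f(t[168:218,245:295]),f(s[135:185,275:325])]))
```

```text
t 10.35 pos [0.5547 0.064  0.3036] x-az 1.415 F [0.1 0.3 0.6] tool delta [-0.0125  0.043   0.0995]
top green [([278.2, 197.7], [274, 194, 9, 9, 44])] red [([256.9, 184.7], [254, 181, 6, 11, 30]), ([256.3, 201.6], [253, 198, 7, 7, 33])]
side green [([309.8, 175.6], [306, 173, 8, 9, 39])] red [([314.5, 150.5], [314, 144, 2, 14, 28]), ([298.8, 160.3], [296, 158, 7, 6, 31])]
```

View pics/b.png

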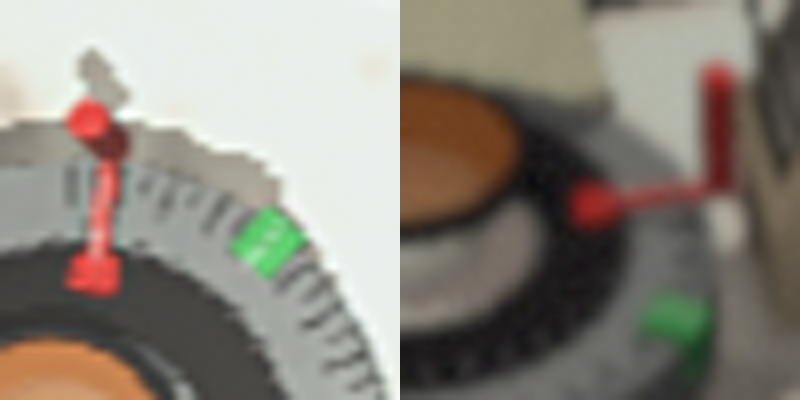

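The crops show the post top at top px (255.4,182.3) and the rider centre at (278.1,197.7). The lever hasn't moved. Before descending I check clearance to the slotted beige block.

Run:
```python
from h import *
b=plane("side",(350,173),0);print("foot",b,proj("top",b)); b=plane("side",(322,175),0);print("foot2",b,proj("top",b))
for t in((213,125),(225,160),(228,178)): print(t,[(z,np.round(plane("top",t,z)[:2],3).tolist(),np.round(proj("side",plane("top",t,z))).tolist()) for z in(.0,.1,.2,.3)])
```

```text
foot [0.73978522 0.11897648 0.        ] [228.08781345 147.50649563]
foot2 [0.65517184 0.13727445 0.        ] [221.39522704 175.8650011 ]
(213, 125) [(0.0, [0.809, 0.165], [365.0, 160.0]), (0.1, [0.776, 0.136], [360.0, 141.0]), (0.2, [0.742, 0.107], [355.0, 119.0]), (0.3, [0.708, 0.079], [348.0, 93.0])]
(225, 160) [(0.0, [0.702, 0.127], [338.0, 174.0]), (0.1, [0.677, 0.102], [333.0, 154.0]), (0.2, [0.652, 0.076], [328.0, 131.0]), (0.3, [0.627, 0.05], [321.0, 103.0])]
(228, 178) [(0.0, [0.648, 0.118], [322.0, 179.0]), (0.1, [0.628, 0.093], [317.0, 159.0]), (0.2, [0.607, 0.068], [312.0, 135.0]), (0.3, [0.587, 0.043], [306.0, 108.0])]
```

The block stands at y > 0.118 and x > 0.65, about 0.2 m tall, so it is clear.

inch_along(
  ticks=[-0.006, 0.021, 0, 0, 0, -0.006, 0.021, 0, 0, 0, 0, 0, 0.03, 0, 0, 0, 0, 0.03, 0, 0, 0, 0, 0.03, 0, 0, 0, 0, 0.009, 0, 0, 0, 0, 0, 0, 0],
)

```text
t: 11.15
eef_pos: [0.5942, 0.0452, 0.2041]
tool_rot: [-0.001, 0.761, 0.649, -0.001]
contact_force: [-0.3, -0.4, 0.1]
gripper_width: 0.001
grasp_force: 0.0
```

```bash
python3 go.py .59 .014 .204; python3 s.py|grep -v knob
```

```text
t 11.15 pos [0.5942 0.0452 0.2041] x-az 1.411 F [-0.3 -0.4  0.1] tool delta [-0.0314  0.0008  0.0001]
top plate [254.2, 223.8] [24, 31, 521] xy [0.494 0.001] az piv -1.537
top red [255.9, 182.8] [5, 5, 18] xy [ 0.594 -0.   ] az C -0.096
top red [256.6, 201.8] [6, 6, 26] xy [ 0.548 -0.002] az C -0.206
side plate [274.1, 153.8] [31, 19, 456] xy [0.49  0.004] az piv -1.565
side red [314.5, 150.7] [2, 14, 27] xy [0.592 0.001] az C -0.083
side red [299.1, 160.2] [7, 5, 26] xy [ 0.545 -0.024] az C -0.552
```

inch_along(
  ticks=[-0.01, 0, 0, 0, 0, -0.01, 0, 0, 0, 0, -0.005, 0, 0, 0, 0, -0.003, 0, 0, 0, 0, -0.003, 0, 0, 0, 0, -0.004, 0.0008, 0, 0.04, 0, -0.004, 0.0008, 0, 0.04, 0, -0.004, 0.0008, 0, 0.04, 0, -0.004, 0.0008, 0, 0.04, 0, -0.004, 0.0008, 0, 0.04, 0, -0.004, 0.0008, 0, 0.04, 0, -0.004, 0.0008, 0, 0.04, 0, -0.004, 0.0008, 0, 0.04, 0, -0.004, 0.0008, 0, 0.04, 0, -0.004, 0.0008, 0, 0.04, 0, -0.002, 0.0004, 0, 0.02, 0, 0, 0, 0, 0, 0],
)

```text
t: 12.95
eef_pos: [0.5837, -0.0283, 0.2052]
tool_rot: [0.0, 0.88, 0.476, -0.0]
contact_force: [0.0, -0.4, 0.0]
gripper_width: -0.001
grasp_force: 0.0
```

```bash
python3 go.py .59 .014 .204
```

Run:
```python
from h import *
c=np.array([.4905,.0098]);o=bot.get_obs();p=o["eef_pos"][:2]-c
print("tcp r,az",np.hypot(*p),np.arctan2(p[1],p[0]))
for n,r in(("top",(190,155,305,275)),("side",(225,105,335,240))):
    I=bot.read_camera(n);cv2.imwrite(f"pics/c{n}.png",I)
    print(n,"green",blobs(I,(45,90,50),(80,255,255),r),"red",blobs(I,(0,140,70),(5,255,255),r))
t,s=[cv2.imread(f"pics/c{n}.png") for n in("top","side")]
f=lambda I:cv2.resize(I,(400,400),interpolation=cv2.INTER_CUBIC)
cv2.imwrite("pics/c.png",np.hstack([f(t[168:218,245:295]),f(s[135:185,275:325])]))
```

```text
t 12.95 pos [ 0.5837 -0.0283  0.2052] x-az 0.991 F [ 0.  -0.4  0. ] tool delta [ 0.0389 -0.0179  0.0012]
tcp r,az 0.10068275245978427 -0.3884433067046484
top green [([278.1, 197.7], [274, 194, 9, 9, 45])] red [([273.0, 189.5], [270, 186, 6, 8, 26])]
side green [([309.6, 175.1], [306, 172, 8, 9, 42])] red [([312.5, 161.0], [305, 153, 12, 17, 73]), ([298.6, 166.4], [296, 164, 7, 5, 22])]
```

View pics/c.png

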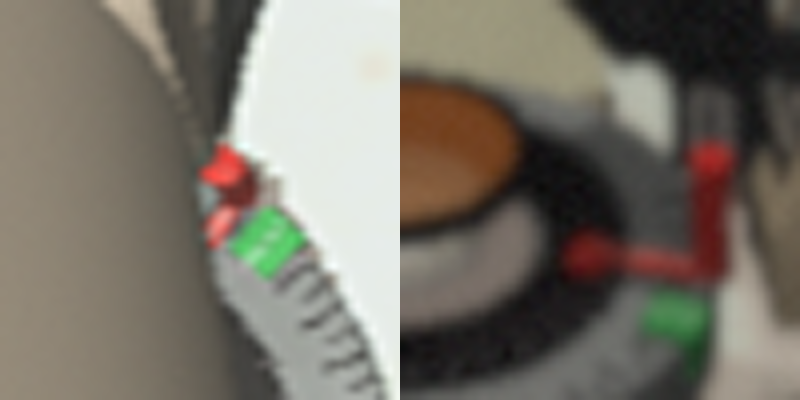

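The lever now stands just short of the rider: post top in the side view at about (313.4,153.3), rider at top px (278,197.7). I work out what is left from the side view, correcting its bias against the first pair.

Run:
```python
from h import *
C=np.array([.4905,.0098]);b=plane("top",(255.5,182.3),.227)[:2]-plane("side",(314.6,144),.227)[:2]
p=plane("side",(313.4,153.3),.227)[:2]+b-C;q=plane("top",(278.06,197.7),.175)[:2]-C
qs=plane("side",(309.5,174),.175)[:2]-C+b
for v in(p,q,qs):print(np.hypot(*v),np.arctan2(v[1],v[0]))
```

```text
0.09897975395954148 -0.52234276034055
0.09276185269018669 -0.7119830625586482
0.09305657262455344 -0.6935872688682286
```

inch_along(
  ticks=[-0.003, 0.0006, 0, 0.03, 0, -0.003, 0.0006, 0, 0.03, 0, -0.002, 0.0004, 0, 0.02, 0, -0.002, 0.0004, 0, 0.02, 0, 0, 0, 0, 0, 0, 0, 0, 0, 0, 0],
)

```text
t: 13.65
eef_pos: [0.5795, -0.0372, 0.2053]
tool_rot: [0.0, 0.902, 0.432, -0.0]
contact_force: [0.9, 0.3, -0.6]
gripper_width: -0.001
grasp_force: 0.2
```

Create l.py:
```python
from h import *
import sys
o=bot.get_obs();C=np.array([.4905,.0098]);p=o["eef_pos"][:2]-C;print("post az from tcp",np.arctan2(p[1],p[0])-np.arctan2(.0186,.1),np.round(o["eef_pos"],4))
for n,r in(("top",(240,165,305,235)),("side",(285,135,335,195))):
    I=bot.read_camera(n);cv2.imwrite(f"pics/{sys.argv[1]}{n}.png",I)
    print(n,"red",blobs(I,(0,140,70),(5,255,255),r))
t,s=[cv2.imread(f"pics/{sys.argv[1]}{n}.png") for n in("top","side")]
f=lambda I:cv2.resize(I,(400,400),interpolation=cv2.INTER_CUBIC)
cv2.imwrite(f"pics/{sys.argv[1]}.png",np.hstack([f(t[168:218,245:295]),f(s[135:185,275:325])]))
```

```text
(no output)
```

inch_along(
  ticks=[0.01, 0, 0, 0, 0, 0.02, 0, 0, 0, 0, 0.03, 0, 0, 0, 0, 0.02, 0, 0, 0, 0, 0, 0, -0.04, 0, 0, 0.02, 0, -0.03, 0, 0, 0, 0, 0, 0, 0],
)

```text
t: 14.35
eef_pos: [0.6462, 0.0465, 0.2803]
tool_rot: [0.0, 0.901, 0.434, 0.005]
contact_force: [-0.1, 0.8, -0.1]
gripper_width: -0.005
grasp_force: 0.0
```

```bash
python3 l.py d
```

```text
post az from tcp 0.04772811581241884 [0.6462 0.0465 0.2803]
top red [([276.1, 191.3], [274, 189, 6, 7, 24]), ([267.9, 206.4], [265, 203, 7, 7, 28])]
side red [([312.0, 164.0], [310, 157, 4, 15, 45]), ([297.8, 167.9], [294, 165, 9, 6, 40])]
```

View pics/d.png

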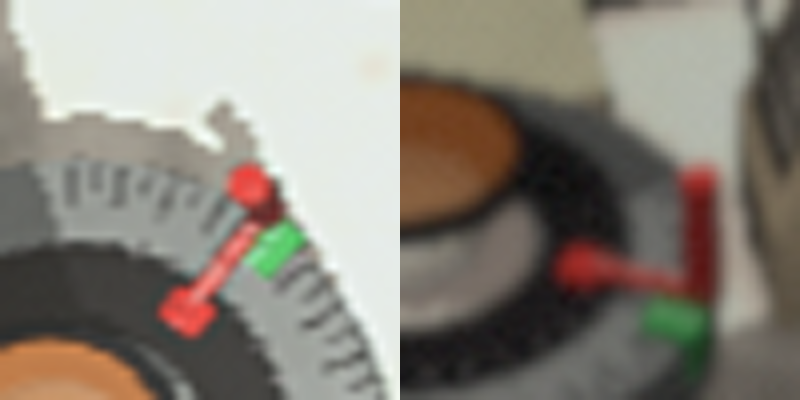

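The lever is almost over the rider. In the top view the post top is at crop (249,184), px (275.7,190.6), and the inner block at (267.9,206.4); the rider peeks out clockwise of the bar.

Run:
```python
from h import *
for C in(np.array([.4905,.0098]),np.array([.489,.009])):
    A=[]
    for p,z in(((275.7,190.6),.227),((255.5,182.3),.227),((278.06,197.7),.175)):
        v=plane("top",p,z)[:2]-C;A.append(np.arctan2(v[1],v[0]));print(np.hypot(*v),A[-1])
    # where on the image the bar point 92 mm out would lie when aligned / now, and rider
    for a in(A[0],A[2]):print("line pt px",proj("top",[*(C+.092*np.array([np.cos(a),np.sin(a)])),.185]))
bar=[plane("top",(245+(x+.5)/8-.5,168+(y+.5)/8-.5),.185)[:2] for x,y in((254,228),(203,292))]
d=bar[0]-bar[1];print("bar dir",np.arctan2(d[1],d[0]))
```

```text
0.10036016115084853 -0.6621704509974049
0.10083878304621391 -0.13857483679599647
0.09276185269018669 -0.7119830625586482
line pt px [275.88938679 196.17118727]
line pt px [277.33456398 197.32081208]
0.10106322210098788 -0.6468015176911237
0.10221878541259685 -0.12879635384985064
0.09338824782171173 -0.695003035692067
line pt px [275.75801506 196.43204565]
line pt px [277.17486908 197.52176205]
bar dir -0.6753723954898051
```

inch_along(
  ticks=[-0.02, 0, 0.03, 0.05, 0, 0, 0, 0.04, 0, 0, 0, 0, 0, 0, 0],
)

```text
t: 14.75
eef_pos: [0.6253, 0.024, 0.1987]
tool_rot: [-0.002, 0.913, 0.409, -0.006]
contact_force: [-0.8, 0.3, -1.0]
gripper_width: -0.005
grasp_force: 0.0
```

```bash
python3 go.py .5771 -.0415 .205
```

```text
t 14.75 pos [0.6253 0.024  0.1987] x-az 0.842 F [-0.8  0.3 -1. ] tool delta [-0.081   0.0076 -0.0056]
```

inch_along(
  ticks=[-0.02, 0.008, -0.005, 0, 0, -0.02, 0, 0, 0, 0, -0.02, 0, 0, 0, 0, -0.01, 0, 0, 0, 0, 0, 0, 0, 0, 0, 0, 0, 0, 0, 0],
)

```text
t: 15.35
eef_pos: [0.5899, -0.0311, 0.2109]
tool_rot: [-0.0, 0.912, 0.409, 0.001]
contact_force: [0.7, -0.3, 0.5]
gripper_width: -0.002
grasp_force: 0.0
```

```bash
python3 go.py .5771 -.0415 .205
```

```text
t 15.35 pos [ 0.5899 -0.0311  0.2109] x-az 0.843 F [ 0.7 -0.3  0.5] tool delta [-0.0163 -0.0027  0.0059]
```

inch_along(
  ticks=[-0.005, -0.0025, 0.004, 0, 0, -0.004, 0, 0, 0, 0, -0.002, 0, 0, 0, 0, -0.002, 0, 0, 0, 0, -0.002, 0, 0, 0, 0, 0, 0, 0, 0, 0, 0, 0, 0, 0, 0],
)

```text
t: 16.05
eef_pos: [0.5774, -0.0416, 0.2064]
tool_rot: [-0.0, 0.913, 0.409, -0.0]
contact_force: [0.8, 0.8, -1.3]
gripper_width: -0.001
grasp_force: 0.5
```

```bash
python3 go.py .5771 -.0415 .205
```

```text
t 16.05 pos [ 0.5774 -0.0416  0.2064] x-az 0.843 F [ 0.8  0.8 -1.3] tool delta [-0.0001 -0.0002  0.0014]
```

Now at the target. I retreat and check.

inch_along(
  ticks=[0.01, 0, 0, 0, 0, 0.02, 0, 0, 0, 0, 0.03, 0, 0, 0, 0, 0.02, 0, 0, 0, 0, 0, 0, -0.04, 0, 0, 0, 0, -0.04, 0, 0, 0, 0, 0, 0, 0],
)

```text
t: 16.75
eef_pos: [0.6347, 0.0209, 0.2926]
tool_rot: [0.001, 0.912, 0.41, 0.005]
contact_force: [0.0, 0.5, -0.1]
gripper_width: -0.004
grasp_force: 0.0
```

```bash
python3 l.py e
```

```text
post az from tcp -0.10702860685331547 [0.6347 0.0209 0.2926]
top red [([277.8, 192.6], [275, 190, 6, 7, 25]), ([268.9, 207.1], [266, 204, 7, 7, 33])]
side red [([310.9, 164.9], [309, 158, 4, 15, 48]), ([297.4, 168.7], [294, 166, 9, 6, 40])]
```

View pics/e.png

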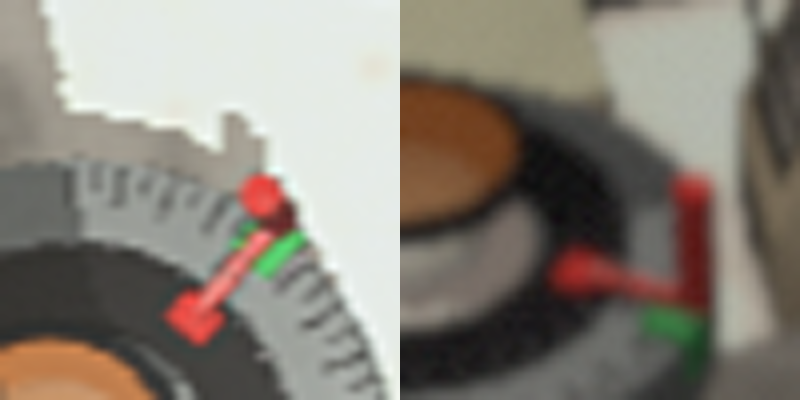

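The bar now lies over the middle of the rider; allowing for parallax, the offset is under 1 mm (post top at px (277.4,192.1)). I confirm with numbers and take the hand farther up and clear.

inch_along(
  ticks=[0, 0, -0.04, 0, 0, 0, 0, -0.03, 0, 0, 0, 0, 0, 0, 0, 0, 0, 0, 0, 0, 0, 0, 0, 0, 0],
)

```text
t: 17.35
eef_pos: [0.63, 0.0182, 0.3542]
tool_rot: [-0.001, 0.912, 0.409, -0.002]
contact_force: [0.4, -0.5, 0.2]
gripper_width: 0.001
grasp_force: 0.0
```

```bash
python3 s.py|grep -v red
```

Run:
```python
from h import *
v=plane("top",(277.4,192.1),.227)[:2]-[.4905,.0098];print("post az",np.arctan2(v[1],v[0]),"rider -0.712")
```

```text
top plate [251.3, 224.8] [29, 31, 694] xy [0.491 0.008] az piv -1.555
side plate [274.1, 153.7] [31, 19, 449] xy [0.49  0.004] az piv -1.564
side plate [309.0, 172.4] [7, 2, 7] xy [ 0.55  -0.093] az piv -1.297
side knob [268.0, 134.4] [3, 12, 21] xy [0.489 0.058] az piv -1.572
post az -0.7161125824646193 rider -0.712
```

```bash
python3 -c "
from station import bot
print(bot.hand_in())"
```

```text
the job is handed in; nothing more can be done
None
```

I handed the job in at about 17 s of robot time; the hand-in returned no verdict. The tint arm is against its stop, the lever's line measures under 1 mm from the rider's line, the dish was never touched, and the hand is clear.

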